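Clamp the blue circuit board in its holder

ROBOT

A 6-joint arm with a two-finger parallel gripper is mounted at the origin on the work surface. World frame = base frame: x ahead of the robot, y to its left, z up, the work surface at z = 0. Lengths are in mm, angles in rad, forces in N, time in s.
With the tool pointing down it reaches from about 350 to 975 mm from the base axis. Payload 7.1 kg.
Tool frame: the origin (TCP) lies on the front face of the gripper's body, between the roots of the fingers; the fingertips stand 80 mm ahead of it and the grasp point (between the pads) lies 61 mm ahead of it (env.tips_ahead is the distance from the TCP to the fingertips, in mm); z points along the fingers, y is the direction in which the jaws open and shut (so a half turn about z gives the same grasp; the last joint's range is limited). The gripper opens to 88 mm and grips with 3 to 60 N. Pads are 20 mm wide; open, the fingers measure 115 mm over their backs; the gripper's body (75 mm by 178 mm) begins 61 mm behind the grasp point.
Start: joints at [-1.197, 0.423, 1.63, -0, 1.089, -0.019], TCP at [239.251, -577.377, 302.675] pointing down, gripper open.
Joint ranges: [-3, 3], [-0.9, 2.11], [0.09, 2.58], [-1.31, 4.45], [0.11, 2.69], [-2.54, 2.54]. Speed limits (rad/s): [2.39, 2.39, 3.01, 3.14, 3.14, 3.14].

INTERFACE

Orientations are given as a unit quaternion [x, y, z, w].
In Python, from station import env, set_gripper, viewer, workorder gives the robot as it stands. Calls block until the motion is done:
- env.reach(position, orientation): joint-space move of the TCP to a pose.
- env.move_l(position, rot=None, rate=150, f_stop=None): straight line of the TCP; rot=None keeps the orientation; rate is the mean speed in mm/s. With f_stop (N) it stops when the force on the tool has changed by that much, and returns True; else False.
- env.move_joints(angles): joint-space move.
- set_gripper(opening): finger opening in mm; the grip force is fixed at half the most; returns when the fingers have stopped.
- env.hold(seconds).
- env.ik(position, orientation): joint angles nearest the present ones, or None.
- env.read_state(): the state.
- viewer.camera(name): name is "side" or "top"; returns the picture (480x640x3 uint8, blue, green, red); there is no depth.
- viewer.camera_params(name): a dict with "fx", "fy", "cx", "cy" (pixels), "pose" (4x4, takes a point from camera to world coordinates). Camera axes: x right, y up, looking along -z (the intrinsics and any distortion apply to the point x, -y, -z); pixel columns grow to the right and rows downward; lengths in mm; the calibration is good to about 2 mm. A picture is of the moment at which its call begins. camera_params takes no time and is no camera call.
A pose or a line that the arm cannot do raises env.IKError and nothing moves.
- workorder.sign_off(): hands the job in, once; it reports no verdict.
The state is a dict: "time_s": time; "qpos": joint angles; "dq": joint speeds; "tau": joint torques, N m; "tool_pos": TCP position; "orientation": TCP orientation; "force": force on the tool from outside, world axes, zero at the start; "wrist_torque": the same for the moment, N m; "width": finger opening in mm.
Only numpy, scipy, OpenCV 4.12 (cv2) and the standard library are available. Lean on these libraries where they do the work, as an engineer would, in place of code of your own. Each camera call takes 0.05 s, during which the arm holds its last target.

TASK

The blue circuit board lies loose in its board holder. Slide that holder's jaw along until the board is snug between the two jaws, then lock the jaw by turning its orange clamp knob a quarter turn clockwise, and let go. The board must stay lying flat in the holder.

Things in the scene. Friction and masses are not known exactly. Their poses are not given: they have to be found in the camera images.
- holder: grey holder of the BLUE board (its twin with a green board is already locked), fixed to the bench. Plate 280 x 90 x 12 mm, x -130 to 150 mm. x: slide direction, from sliding to fixed jaw; z up; origin at bench level on the centre line. Fixed jaw: inner face at x = 135 mm, 12 mm thick, 90 mm wide, top z 42 mm. Board supports' tops at z 20 mm. Board snug: knob axis at x = 12.5 mm (from 6.5 mm counts).
- jaw: this holder's sliding jaw: aluminium block 45 mm long along the slide, 80 mm wide, z 16 to 44 mm over the bench, axes as the holder's. Origin at bench level under the knob's axis; the board-side face is 22.5 mm ahead (+x). It starts 35 to 85 mm short of snug. Free, it slides with about 3 N and can go 8 mm past snug if no board is there; locked, it is held by friction (over 25 N).
- knob_grip (a point): where to grip the orange clamp knob on the sliding jaw: on its axis, 78 mm above the bench. The knob is an upright bar 44 mm long, 14 mm thick, z 54 to 92 mm, on a disc of 42 mm diameter (z 46 to 54 mm). The point turns with it: x along the bar, z up. Pinch the bar across its 14 mm from above; pushing it sideways slides the jaw.
- clamp (a joint): turn of that knob, rad, clockwise from above positive, 0 to 1.57 (stops). 0: bar along the slide, jaw free; 1.57: bar crosswise, locked. Starts at 0 to 0.2, bites from about 0.8, counts as locked above 1.2. Takes about 0.15 N m loose, up to about 0.3 N m biting; stays where it is left.
- blue_board: loose dark-blue circuit board 100 x 70 x 3 mm, 50 to 100 g, chips up to 7 mm tall; origin at the centre of its underside, x along its 100 mm side and the holder's x. It starts flat on the supports, 2 to 10 mm short of the fixed jaw; the sliding jaw pushes it home, its centre then at x = 85 mm in the holder's frame.

How it is judged (in metres and radians):
On the way, in this order (a step that is already met when the one before it is completed fails the run):
1. the jaw is slid up so that the blue board is snug between the jaws, the knob still loose (x of knob_grip in the frame of holder above 0.0065 m and value of joint clamp below 0.8 rad), for 0.1 s.
2. the knob is turned to lock (value of joint clamp above 1.2 rad), for 0.2 s.
At the end, for the whole second after the job is handed in: the jaw is within 6 mm of home against the blue board (knob axis above x = 6.5 mm in the holder frame), the knob is turned past 1.2 rad, and the board lies at rest, flat within 0.1 rad, underside below 26 mm, its centre at x 77 to 89 mm and within 15 mm of the centre line (x of knob_grip in the frame of holder above 0.0065 m and value of joint clamp above 1.2 rad and x of blue_board in the frame of holder between 0.077 and 0.089 m and y of blue_board in the frame of holder between -0.015 and 0.015 m and height (world z) of blue_board below 0.026 m and angle between blue_board's own z axis and vertical below 0.1 rad and linear speed of blue_board below 0.02 m/s); the robot touches nothing.
It also fails if it takes over 38 s, if anything falls off the work surface, if the arm or the gripper's body presses on something with over 40 N, if the wrist force passes 120 N, or if a joint passes its speed limit or range.

## Working session

There is one attempt and no reset: what is moved stays moved. The work goes in short steps, each a Python script; the robot and the scene stay as the last script left them, time stands still between calls to the robot, and variables do not carry over. Pictures are saved under pics/ and viewed, and the job is handed in when it is done.

```bash
mkdir -p pics; ls; python3 - <<'E'
from station import env, viewer
import cv2
for n in("top","side"):
    cv2.imwrite(f"pics/{n}0.png",viewer.camera(n)); p=viewer.camera_params(n); print(n,p)
print(env.read_state()["time_s"])
E
```

```text
pics
top {'fx': 515.7737611696352, 'fy': 515.7737611696352, 'cx': 312.96055981633776, 'cy': 238.23596582677516, 'pose': array([[ 3.05722860e-03,  9.97290366e-01, -7.35022377e-02,
         5.08148985e+02],
       [-9.99718621e-01,  1.31910569e-03, -2.36841356e-02,
        -3.27577023e+01],
       [-2.35230031e-02,  7.35539635e-02,  9.97013783e-01,
         1.03425876e+03],
       [ 0.00000000e+00,  0.00000000e+00,  0.00000000e+00,
         1.00000000e+00]])}
side {'fx': 455.0530186446547, 'fy': 455.0530186446547, 'cx': 314.7881661315828, 'cy': 239.6848865401939, 'pose': array([[-9.94651081e-01,  5.15618937e-02, -8.95019429e-02,
         5.13817831e+02],
       [-1.02403757e-01, -6.05633977e-01,  7.89126705e-01,
         5.98640474e+02],
       [-1.35165503e-02,  7.94071066e-01,  6.07674621e-01,
         5.49202190e+02],
       [ 0.00000000e+00,  0.00000000e+00,  0.00000000e+00,
         1.00000000e+00]])}
0.1
```

View pics/top0.png

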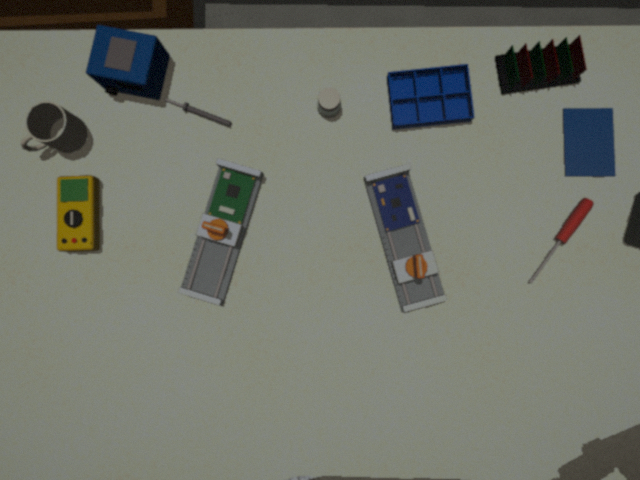

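View pics/side0.png

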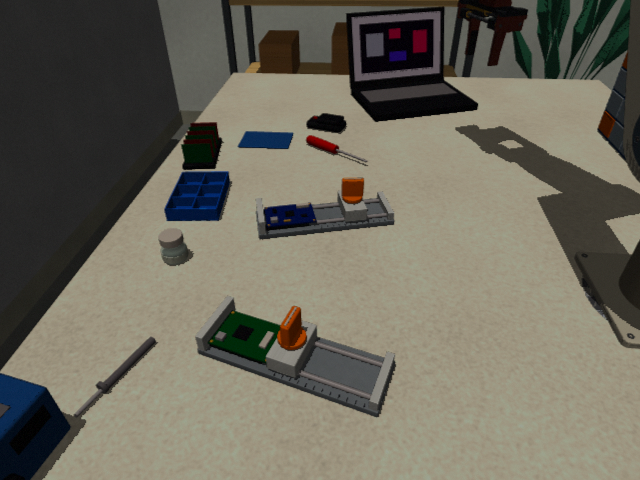

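The top view shows the blue-board holder running from its fixed jaw at about (387,173) to its near end at (423,304), with the orange knob at about (417,266). I'll enlarge both views.

```bash
python3 - <<'E'
import cv2
a=cv2.imread("pics/top0.png")[155:320,350:460]; cv2.imwrite("pics/topc.png",cv2.resize(a,None,fx=3.6,fy=3.6,interpolation=cv2.INTER_CUBIC))
a=cv2.imread("pics/side0.png")[165:245,245:405]; cv2.imwrite("pics/sidec.png",cv2.resize(a,None,fx=5,fy=5,interpolation=cv2.INTER_CUBIC))
E
```

```text
(no output)
```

View pics/topc.png

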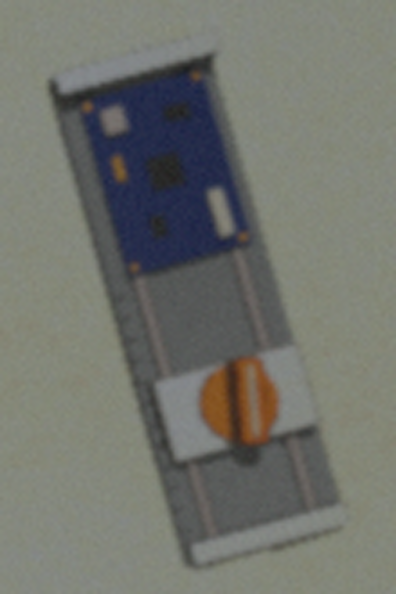

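View pics/sidec.png

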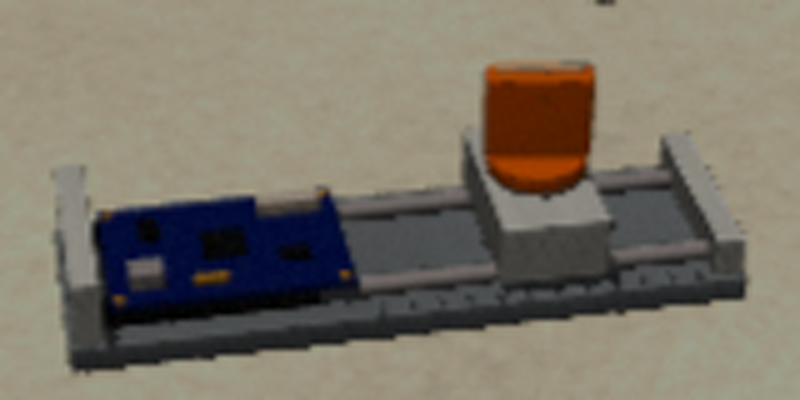

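```bash
cat > h.py <<'E'
import numpy as np
def proj(p,P):
    T=np.linalg.inv(p["pose"]); q=T[:3,:3]@np.asarray(P,float)+T[:3,3]
    return np.array([p["fx"]*q[0]/-q[2]+p["cx"], p["fy"]*-q[1]/-q[2]+p["cy"]])
E
cat > fit.py <<'E'
import numpy as np
from scipy.optimize import least_squares
from station import env, viewer
from h import *
cp={n:viewer.camera_params(n) for n in("top","side")}
f={"top":(3.6,350,155),"side":(5,245,165)}
# frame: H holder, J jaw, B board, K knob
D=[("top","H",147,45,42,54,80),("top","H",147,-45,42,210,43),("top","H",135,45,42,62,97),("top","H",135,-45,42,213,58),
("top","J",22.5,40,44,155,381),("top","J",22.5,-40,44,293,347),("top","J",-22.5,40,44,178,462),("top","J",-22.5,-40,44,316,427),
("top","B",50,35,3,82,105),("top","B",50,-35,3,203,72),("top","B",-50,35,3,130,272),("top","B",-50,-35,3,250,240),
("top","K",20,0,92,249,361),("top","K",-20,0,92,255,441),
("side","H",150,45,0,75,370),("side","H",-130,45,0,743,297),
("side","J",22.5,40,44,502,225),("side","J",-22.5,40,44,609,222),("side","J",-22.5,40,16,611,272),("side","J",22.5,40,16,503,282),
("side","K",22,7,92,486,70),("side","K",-22,7,92,594,70)]
def res(p,cams=("top","side")):
    x,y,a,s,c,bx,by,ba=p; R=lambda t:np.array([[np.cos(t),-np.sin(t)],[np.sin(t),np.cos(t)]])
    out=[]
    for cam,fr,X,Y,Z,u,v in D:
        q=np.array([X,Y]); 
        if fr=="B": q=R(ba)@q+[bx,by]; Z+=20
        if fr=="K": q=R(-c)@q+[s,0]
        if fr=="J": q=q+[s,0]
        w=R(a)@q+[x,y]; k,ou,ov=f[cam]
        if cam in cams: out.append(proj(cp[cam],[*w,Z])-[(u+.5)/k-.5+ou,(v+.5)/k-.5+ov])
    return np.ravel(out)
for cams in(("top",),("side","top")):
    r=least_squares(res,[500,-200,.25,-50,.1,80,0,0],args=(cams,),loss="soft_l1")
    print(cams,np.round(r.x,3)); print(np.round(res(r.x,cams).reshape(-1,2),1).tolist())
E
python3 fit.py
```

```text
('top',) [ 5.71220e+02 -1.91571e+02  2.73000e-01 -4.60740e+01  2.11000e-01
  8.47620e+01 -3.17800e+00 -8.00000e-03]
[[-0.3, 0.2], [1.0, -2.0], [-0.9, 1.3], [1.9, -0.3], [-1.3, 0.5], [0.7, -1.2], [-1.1, 0.8], [1.0, -0.7], [-0.6, -1.0], [0.0, -1.1], [-0.2, 1.2], [0.9, 0.8], [-0.2, 0.3], [-0.2, 0.1]]
('side', 'top') [ 5.72141e+02 -1.91613e+02  2.73000e-01 -4.70430e+01  2.06000e-01
  8.38900e+01 -2.82100e+00 -7.00000e-03]
[[-0.3, -0.3], [1.1, -2.5], [-0.8, 0.8], [2.0, -0.7], [-1.2, 0.5], [0.8, -1.2], [-1.0, 0.8], [1.2, -0.7], [-0.6, -1.0], [0.0, -1.1], [-0.2, 1.2], [0.9, 0.8], [-0.1, 0.4], [0.0, 0.1], [0.1, 0.3], [1.7, -0.4], [0.2, 0.3], [0.7, -1.4], [-0.4, 0.0], [-0.4, 0.4], [-0.3, 1.0], [0.2, 1.1]]
```

```bash
cat >> h.py <<'E'
from scipy.spatial.transform import Rotation as Rn
A=0.273; O=np.array([571.8,-191.6]); ex=np.array([np.cos(A),np.sin(A)]); ey=np.array([-np.sin(A),np.cos(A)])
def down(psi): # tool x at world angle psi, z down
    return (Rn.from_euler("z",psi)*Rn.from_euler("x",np.pi)).as_quat()
def st(env,msg=""):
    s=env.read_state(); p=np.array(s["tool_pos"]); f=np.array(s["force"]); h=p[:2]-O
    print(msg,"t%.2f"%s["time_s"],"H x%.1f y%.1f z%.1f"%(h@ex,h@ey,p[2]),"F along %.1f across %.1f up %.1f"%(f[:2]@ex,f[:2]@ey,f[2]),"Tq",np.round(s["wrist_torque"],2),"w%.1f"%s["width"],"q6 %.2f"%s["qpos"][5])
    return s
E
python3 - <<'E'
from station import env
from h import *
s=st(env); print(s["orientation"])
for x,z in((-46.5,140),(12.5,140),(-46.5,260)):
  for psi in(.067,.067+np.pi,A-np.pi/2,A+np.pi/2):
    p=O+x*ex; q=env.ik([*p,z],down(psi)); print(x,z,psi,None if q is None else np.round(q,2))
E
```

```text
t0.10 H x-424.3 y-281.4 z302.0 F along 0.5 across 1.3 up -0.4 Tq [ 0.03  0.02 -0.01] w87.8 q6 -0.02
[ 9.80775443e-01  1.95138562e-01 -1.21019674e-04 -6.75705364e-04]
-46.5 140 0.067 [-0.39  0.57  1.85 -0.    0.72  1.11]
-46.5 140 3.2085926535897933 [-0.39  0.57  1.85  0.    0.72 -2.03]
-46.5 140 -1.2977963267948964 [-0.39  0.57  1.85 -0.    0.72  2.48]
-46.5 140 1.8437963267948967 [-0.39  0.57  1.85 -0.    0.72 -0.66]
12.5 140 0.067 [-0.33  0.62  1.74 -0.    0.78  1.17]
12.5 140 3.2085926535897933 [-0.33  0.62  1.74  0.    0.78 -1.97]
12.5 140 -1.2977963267948964 [-0.33  0.62  1.74 -0.    0.78  2.54]
12.5 140 1.8437963267948967 [-0.33  0.62  1.74  0.    0.78 -0.6 ]
-46.5 260 0.067 [-0.39  0.39  1.8  -0.    0.95  1.11]
-46.5 260 3.2085926535897933 [-0.39  0.39  1.8   0.    0.95 -2.03]
-46.5 260 -1.2977963267948964 [-0.39  0.39  1.8  -0.    0.95  2.48]
-46.5 260 1.8437963267948967 [-0.39  0.39  1.8   0.    0.95 -0.66]
```

```bash
python3 - <<'E'
from station import env,set_gripper,viewer
from h import *
import cv2
p=O-46.5*ex
env.reach([*p,240],down(.067+np.pi)); set_gripper(50); st(env,"above")
print(env.move_l([*p,141],rate=100,f_stop=8)); st(env,"down")
a=viewer.camera("side"); cv2.imwrite("pics/side1.png",cv2.resize(a[90:250,240:440],None,fx=3.6,fy=3.6,interpolation=cv2.INTER_CUBIC))
E
```

```text
above t2.60 H x-46.5 y0.0 z240.0 F along 0.8 across -0.2 up 0.3 Tq [ 0.05 -0.09 -0.02] w50.1 q6 -2.03
False
down t3.74 H x-46.2 y-0.3 z141.6 F along -0.4 across 0.2 up -0.1 Tq [ 0.06 -0.15  0.02] w50.1 q6 -2.03
```

View pics/side1.png

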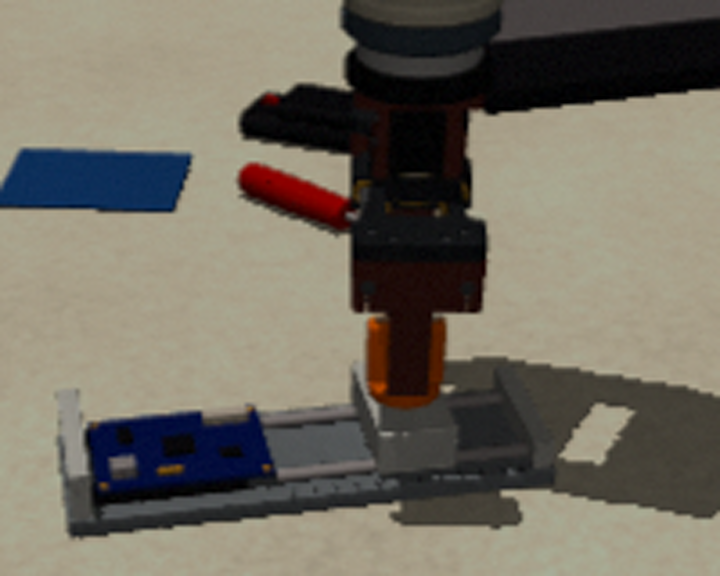

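The finger (columns 387–432) sits centred in front of the bar (367–446), within about 2 mm. I'll grip, then slide with a force stop.

```bash
python3 - <<'E'
from station import env,set_gripper,viewer
from h import *
set_gripper(5); s=st(env,"gripped")
p=np.array(s["tool_pos"])
q=p.copy(); q[:2]+=ex*40
print(env.move_l(q,rate=60,f_stop=15)); s=st(env,"slid40")
E
```

```text
gripped t4.44 H x-46.5 y0.5 z141.1 F along 0.0 across 3.2 up 3.3 Tq [ 0.79 -0.08  0.09] w14.0 q6 -2.03
False
slid40 t5.26 H x-5.9 y0.5 z141.1 F along 2.1 across 3.2 up 1.6 Tq [ 0.77 -0.36  0.11] w13.7 q6 -1.99
```

```bash
python3 - <<'E'
from station import env,set_gripper,viewer
from h import *
import cv2
p=np.array(env.read_state()["tool_pos"]); p[:2]+=ex*28
print(env.move_l(p,rate=20,f_stop=10)); st(env,"push"); env.hold(.2); st(env,"hold")
for n in("top","side"): 
  a=viewer.camera(n); a=a[140:330,330:480] if n=="top" else a[90:250,240:440]
  cv2.imwrite(f"pics/{n}2.png",cv2.resize(a,None,fx=3.1 if n=="top" else 3.6,fy=3.1 if n=="top" else 3.6,interpolation=cv2.INTER_CUBIC))
E
```

```text
True
push t6.31 H x15.7 y0.5 z141.1 F along -1.1 across -0.4 up 5.5 Tq [-0.08  0.08 -0.01] w13.8 q6 -1.96
hold t6.51 H x15.6 y0.4 z141.1 F along -1.6 across 0.2 up 4.7 Tq [-0.04  0.08  0.04] w13.8 q6 -1.97
```

View pics/side2.png

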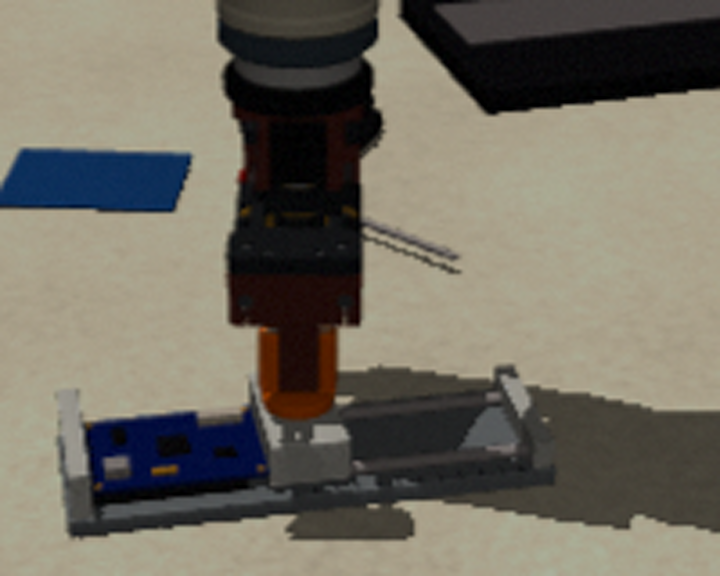

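View pics/top2.png

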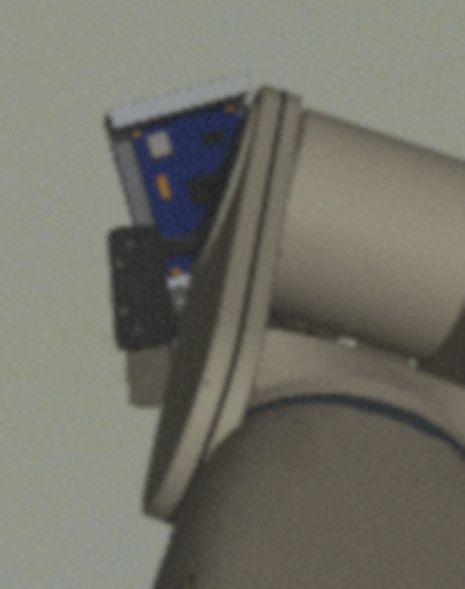

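The side view shows the board touching the jaw at column 268, with the fixed jaw at about 85. I'll press a little more to check that it is really seated.

```bash
python3 - <<'E'
from station import env
from h import *
for i in range(4):
  p=np.array(env.read_state()["tool_pos"]); p[:2]+=ex*2
  r=env.move_l(p,rate=10,f_stop=14); st(env,"push %s"%r)
E
```

```text
push False t7.06 H x16.2 y0.3 z141.0 F along -9.5 across 0.9 up 8.9 Tq [-0.41  1.36  0.07] w14.0 q6 -1.96
push False t7.31 H x16.4 y0.2 z141.0 F along -11.1 across 0.2 up 11.2 Tq [-0.46  1.68  0.06] w13.8 q6 -1.96
push False t7.56 H x16.4 y0.2 z141.0 F along -12.0 across 1.7 up 12.6 Tq [-0.45  1.77  0.05] w13.8 q6 -1.96
push False t7.81 H x16.4 y0.2 z141.0 F along -12.2 across 1.2 up 11.3 Tq [-0.51  1.86  0.05] w13.8 q6 -1.96
```

The jaw is stopped hard: 12 N along the slide with no further motion, so the board is snug. Now turning the knob clockwise in steps while keeping a light forward push.

```bash
python3 - <<'E'
from station import env
from h import *
s=env.read_state(); p=np.array(s["tool_pos"]); t=p.copy(); t[:2]+=ex*1.5
psi=Rn.from_quat(s["orientation"]).as_matrix()[:2,0]; psi=np.arctan2(psi[1],psi[0])%(2*np.pi)
print("clamp est",A+np.pi-psi)
for c in (.5,.8,1.1,1.35,1.55):
    env.reach(t,down(A+np.pi-c)); s=st(env,"c%.2f"%c)
    m=Rn.from_quat(s["orientation"]).as_matrix()[:2,0]; print("  actual",A-np.arctan2(-m[1],-m[0]))
E
```

```text
clamp est 0.2052607685461565
c0.50 t8.19 H x16.1 y0.6 z141.0 F along -11.0 across 1.9 up 10.9 Tq [-0.11  1.87 -0.05] w13.5 q6 -1.67
  actual 0.5005823359446456
c0.80 t8.58 H x16.3 y0.7 z141.0 F along -10.9 across 3.7 up 12.2 Tq [ 0.06  1.74 -0.07] w14.1 q6 -1.37
  actual 0.8005891307136229
c1.10 t8.97 H x16.5 y0.9 z141.1 F along -10.1 across 4.5 up 11.8 Tq [ 0.23  1.76 -0.08] w13.9 q6 -1.07
  actual 1.1005054814818531
c1.35 t9.32 H x16.6 y1.0 z141.1 F along -8.3 across 4.7 up 12.5 Tq [0.37 1.66 0.  ] w13.5 q6 -0.82
  actual 1.350506403877814
c1.55 t9.63 H x16.8 y1.0 z141.2 F along -8.2 across 5.5 up 11.5 Tq [ 0.51  1.53 -0.  ] w13.5 q6 -0.62
  actual 1.5506215506333803
```

The turn readings look right, but the measured z torque is small, so I'll release, lift and look.

```bash
python3 - <<'E'
from station import env,set_gripper,viewer
from h import *
import cv2
env.hold(.3); set_gripper(45); s=st(env,"open")
p=np.array(s["tool_pos"]); env.move_l([p[0],p[1],260],rate=120); 
q=O-330*ex; env.reach([q[0]+40,q[1]-150,300],down(A+np.pi-1.55)); st(env)
for n in("top","side"): 
  a=viewer.camera(n); a=a[155:320,350:460] if n=="top" else a[165:245,245:405]
  k=3.6 if n=="top" else 5
  cv2.imwrite(f"pics/{n}3.png",cv2.resize(a,None,fx=k,fy=k,interpolation=cv2.INTER_CUBIC))
E
```

```text
open t10.60 H x18.0 y0.2 z141.0 F along -0.8 across 0.4 up 0.2 Tq [-0.02 -0.05 -0.01] w44.9 q6 -0.62
 t13.18 H x-331.2 y-155.2 z299.9 F along -0.7 across -0.0 up -0.3 Tq [-0.06 -0.14 -0.06] w44.9 q6 -1.29
```

View pics/top3.png

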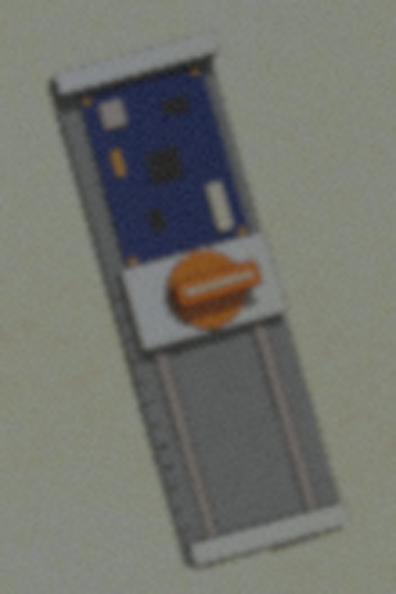

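View pics/side3.png

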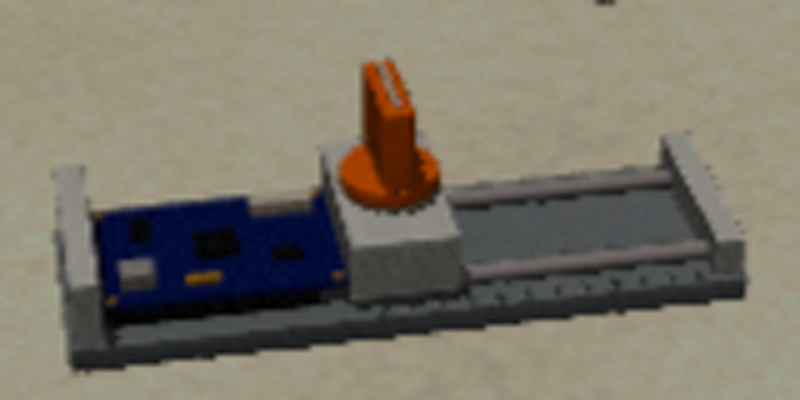

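Top: the knob's white line runs from (188,293) to (253,276), parallel to the jaw's edge, so the bar is crosswise. The jaw moved about 61 mm and touches the board. Side: the board is flat and flush against the jaw. Handing in.

```bash
python3 - <<'E'
from station import env,workorder
workorder.sign_off()
E
```

```text
the job is handed in; nothing more can be done
```

I slid the jaw up until the blue board was snug, locked it with a quarter turn clockwise of the orange knob, then let go and backed the arm away. I handed the job in at about 13 s; the hand-in reports no verdict.

- **Snug:** the jaw stopped dead under a 12 N push, and the pictures show it moved about 61 mm. The arm read the knob at about 16 mm along the slide instead of 12.5 mm. That gap is an offset of about 4 mm in my estimate of where the holder is.
- **Locked:** the gripper turned to about 1.55 rad. In the last pictures the bar is crosswise, within about 0.02 rad.
- **Board:** in the last pictures it lies flat and touches the sliding jaw, and nothing touches it or the holder.
- **One reading disagreed:** the wrist moment about z stayed under 0.1 N m during the turn, less than the 0.15–0.3 N m expected. The pictures show the knob did turn fully.

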